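# Sort left and right microscope stage brackets

## Robot

A 6-joint arm with a two-finger parallel gripper is mounted at the origin on the work surface. World frame = base frame: x ahead of the robot, y to its left, z up, the work surface at z = 0. Lengths are in m, angles in degrees, forces in N, time in s.
With the tool pointing down it reaches from about 0.275 to 0.825 m from the base axis. Payload 4.9 kg.
Tool frame: the origin (TCP) lies at the very end of the fingers, on their centre line; the grasp point (between the pads) lies 19 mm behind it; x points along the fingers, y is the direction in which the jaws open and shut, and the axes are right-handed (so a half turn about x gives the same grasp; the last joint's range is limited). The gripper opens to 85 mm and grips with 20 to 120 N. Pads are 22 mm wide; open, the fingers measure 114 mm over their backs; the gripper's body (76 mm by 85 mm) begins 54 mm behind the grasp point. The pads swing forward as they close: fully open they stand 13 mm farther back than shut.
Start: joints at [-77.819, 18.69, -11.035, 60.275, 0, 82.311], TCP at [0.187, -0.517, 0.231] pointing down, gripper open.
Joint ranges: [-152.03, 152.03], [-55.5, 102.48], [-74.3, 77.21], [-110.64, 120.58], [-84.22, 78.4], [-180, 180]. Speed limits (degrees/s): [147.25, 147.25, 180, 180, 180, 180].

## Interface

Orientations are given as a 3x3 rotation matrix whose columns are the frame's x, y, z axes.
In Python, from cell import bot gives the robot as it stands.
- The arm moves only by the shell command python3 -m handwheel 'ROWS' [OPENING] [FORCE]. ROWS is JSON, a list of rows, each an object with "dp": the shift along the tool's x, y, z in m, a list of three; "twist": the turn, a rotation vector about the tool's x, y, z in degrees, a list of three. A call has 1 to 10 rows; each row is the pose to reach, as a shift and turn from the pose commanded when the call began, along the tool's axes at that moment; what a row does not reach only later rows make up. A row lasts 1/8 s, in which the tool goes at most 62.5 mm and 10.7 degrees, less where a joint would pass 70% of its speed; a pose out of reach is approached as far as the arm can. A call with a gripper value outside its range is refused whole. OPENING is the opening in per cent of the stroke, from 0 (shut) to 100 (fully open), set as the call begins (- or left out, the last holds). The fingers move at their own pace and stop on an object; FORCE is the grip in N (left out, the last holds). Time passes only in rows, so rows that repeat a pose let the fingers close. It gives the time, the measured TCP pose, the force and the opening at its end, in the units of the state.
- bot.observe(): the state, without advancing time (a new reading comes with each control period).
- bot.camera(name): name is "side" or "top" or "wrist"; returns the picture (384x512x3 uint8, red, green, blue); there is no depth.
- bot.calibration(name): a dict with "fx", "fy", "cx", "cy" (pixels), "k1" (the pictures are not rectified: a ray, as slopes to the right and down, at radius r is drawn at 1 + k1 r^2 times it, then the intrinsics apply), "R" (3x3) and "t" (3): a world point X has camera coordinates R X + t; the wrist camera has in their place "mount" (4x4, takes a point from camera to tool coordinates, whose origin is the TCP and whose axes are the tool frame's). Camera axes: x right, y down, z forward; pixel columns grow to the right and rows downward; lengths in m; the calibration is good to about 2 mm. A picture is of the moment at which its call begins: read the wrist's pose just before it. calibration takes no time and is no camera call.
- bot.hand_in(): hands the job in, once; it reports no verdict.
Trained networks look in the newest picture that a camera, given by its name, has taken for a name from the list of things; names that differ only in an ending like _2 or _b are one class to them, and where a whole thing is asked for, a point or a joint stands for the part that bears it (a point fixed in the world has none). Each returns a list of dicts, best first, with "p" (0 to 1); they miss things now and then, are a little off and sometimes report something else, mostly with a low value. They report only what shows in the picture. A call takes as long as a camera call. They do not tell look-alikes from the thing itself.
- bot.recognise(label, camera): "xyz" ([x, y, z] in m, in world coordinates, good to about 4 mm: the middle of the surface that is visible of it).
- bot.place_of(label, camera): "xyz" ([x, y, z] in m, in world coordinates, good to about 4 mm: a listed point, or the origin of a listed thing).
The state is a dict: "time_s": time; "q": joint angles; "dq": joint speeds; "joint_torque": joint torques, N m; "position": TCP position; "ee_rot": TCP orientation; "wrist_force": force on the tool from outside, world axes, zero at the start; "torque": the same for the moment, N m; "width": opening from 0.0 (shut) to 1.0 (fully open).
Only numpy, scipy, OpenCV 4.12 (cv2) and the standard library are available. Lean on these libraries where they do the work, as an engineer would, in place of code of your own. Each camera call takes 0.05 s, during which the arm holds its last target.

## Task

On the microscope bench lie two mirror-image stage brackets, one left-hand and one right-hand; each has a white tray whose ledge shows a dark outline of the bracket, seen from above, that belongs in it. Put each bracket in its own tray, flat on the tray's floor with its grip block up, setting it down rather than dropping it. The straight bar without a foot and the other items on the bench are not part of the job.

Things in the scene. Friction and masses are not known exactly. Their poses are not given: they have to be found in the camera images.
- left_bracket_center (a point): left-hand aluminium bracket, L seen from above: arm 80x18 mm along x, 6 thick, x -30 to 50; foot 20 wide, 6 thick, at x 30-50, out to y +45 (turns left, looking from block to foot). Upright grip block 28 (x) by 18 (y), top 40 above the underside; grip its faces 18 apart. Point: mid-block, 20 above the underside, which lies on the bench; z up. 90 g
- right_bracket_center (a point): right-hand aluminium bracket, L seen from above: arm 80x18 mm along x, 6 thick, x -30 to 50; foot 20 wide, 6 thick, at x 30-50, out to y -45 (turns right, looking from block to foot). Upright grip block 28 (x) by 18 (y), top 40 above the underside; grip its faces 18 apart. Point: mid-block, 20 above the underside, which lies on the bench; z up. 90 g
- left_tray_floor (a point): left-hand tray, fixed, white, square, open: inside 150x150 mm, walls 4, rim 25 above the floor. Point: middle of the floor's upper face, 4 above the bench. x points away from the robot (within 12 degrees) to a solid ledge 86x110, rim-high, with a flat dark L, 66 long, its foot at the far end turned left (+y): the outline of its bracket. Trays differ only in it
- right_tray_floor (a point): right-hand tray, fixed, white, square, open: inside 150x150 mm, walls 4, rim 25 above the floor. Point: middle of the floor's upper face, 4 above the bench. x points away from the robot (within 12 degrees) to a solid ledge 86x110, rim-high, with a flat dark L, 66 long, its foot at the far end turned right (-y): the outline of its bracket. Trays differ only in it
Not all that is in view belongs to the job. What is shaped like the part that bears right_bracket_center but green, orange or purple is not meant.

How it is judged (in metres and radians):
At the end, for the whole second after the job is handed in: Each bracket lies at rest in its own tray (left in left, right in right): its block's middle within 70 mm of the tray's middle along both tray axes, its underside on the floor (its centre less than 26 mm above it), block up, within about 8 degrees of upright (x of left_bracket_center in the frame of left_tray_floor between -0.07 and 0.07 m and y of left_bracket_center in the frame of left_tray_floor between -0.07 and 0.07 m and z of left_bracket_center in the frame of left_tray_floor below 0.026 m and angle between each of left_bracket_center, right_bracket_center's own z axis and vertical below 0.15 rad and linear speed of each of left_bracket, right_bracket below 0.03 m/s and x of right_bracket_center in the frame of right_tray_floor between -0.07 and 0.07 m and y of right_bracket_center in the frame of right_tray_floor between -0.07 and 0.07 m and z of right_bracket_center in the frame of right_tray_floor below 0.026 m); the robot touches nothing.
It fails at once if the left-hand bracket is dropped or thrown (moving faster than 0.85 m/s, a free fall of about 37 mm, while no finger touches it) (linear speed of left_bracket above 0.85 m/s and contact force between the fingers and left_bracket below 0.05 N).
It fails at once if the right-hand bracket is dropped or thrown (moving faster than 0.85 m/s, a free fall of about 37 mm, while no finger touches it) (linear speed of right_bracket above 0.85 m/s and contact force between the fingers and right_bracket below 0.05 N).
It also fails if it takes over 56 s, if anything falls off the work surface, if the arm or the gripper's body presses on something with over 40 N, if the wrist force passes 120 N, or if a joint passes its speed limit or range.

## Working session

There is one attempt and no reset: what is moved stays moved. The work goes in short steps, Python scripts to look and compute and a shell command to move; the robot and the scene stay as the last step left them, time stands still between calls to the robot, and variables do not carry over. Pictures are saved under pics/ and viewed, and the job is handed in when it is done.

```bash
mkdir -p pics; ls; python3 - <<'E'
from cell import bot
import cv2
for c in ["top","side"]:
    im=bot.camera(c); cv2.imwrite(f"pics/{c}0.png",cv2.resize(im[:,:,::-1],(800,600),interpolation=cv2.INTER_CUBIC))
    for l in ["left_bracket_center","right_bracket_center","left_tray_floor","right_tray_floor"]:
        print(c,l,[( [round(v,3) for v in d["xyz"]],round(d["p"],2)) for d in bot.place_of(l,c)])
s=bot.observe();print(s["time_s"],s["position"],s["ee_rot"])
print(bot.calibration("top"))
E
```

```text
pics
top left_bracket_center [([0.663, 0.01, 0.018], 0.75)]
top right_bracket_center [([0.557, -0.058, 0.016], 0.81), ([0.363, 0.013, 0.02], 0.76), ([0.245, 0.272, 0.022], 0.72), ([0.461, 0.102, 0.02], 0.66), ([0.361, 0.137, 0.022], 0.53)]
top left_tray_floor [([0.454, 0.347, 0.006], 0.96)]
top right_tray_floor [([0.482, -0.386, 0.006], 0.72)]
side left_bracket_center [([0.667, 0.008, 0.022], 0.47)]
side right_bracket_center [([0.362, 0.015, 0.023], 0.89), ([0.248, 0.265, 0.013], 0.85), ([0.554, -0.059, 0.018], 0.7), ([0.463, 0.107, 0.015], 0.62), ([0.356, 0.138, 0.024], 0.55)]
side left_tray_floor [([0.455, 0.344, 0.005], 0.7)]
side right_tray_floor [([0.485, -0.385, 0.003], 0.7)]
0.5 [ 0.18694333 -0.51723629  0.23123567] [[ 5.38857058e-06  3.39882623e-01 -9.40467864e-01]
 [ 1.10663467e-04 -9.40467858e-01 -3.39882620e-01]
 [-9.99999994e-01 -1.02243953e-04 -4.26803668e-05]]
{'fx': 479.12570043501603, 'fy': 479.12570043501603, 'cx': 254.6341768197402, 'cy': 184.7439217637626, 'k1': -0.07252329010272555, 'R': array([[-0.01154373, -0.99989945,  0.0082364 ],
       [-0.98993559,  0.01026605, -0.14114576],
       [ 0.14104701, -0.00978285, -0.98995456]]), 't': array([0.00172243, 0.44875756, 1.23839251])}
```

View pics/top0.png

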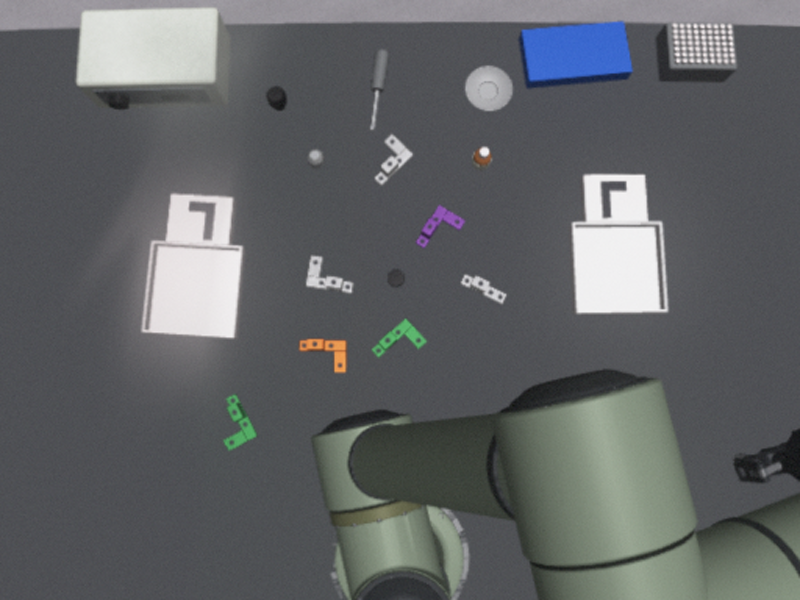

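View pics/side0.png

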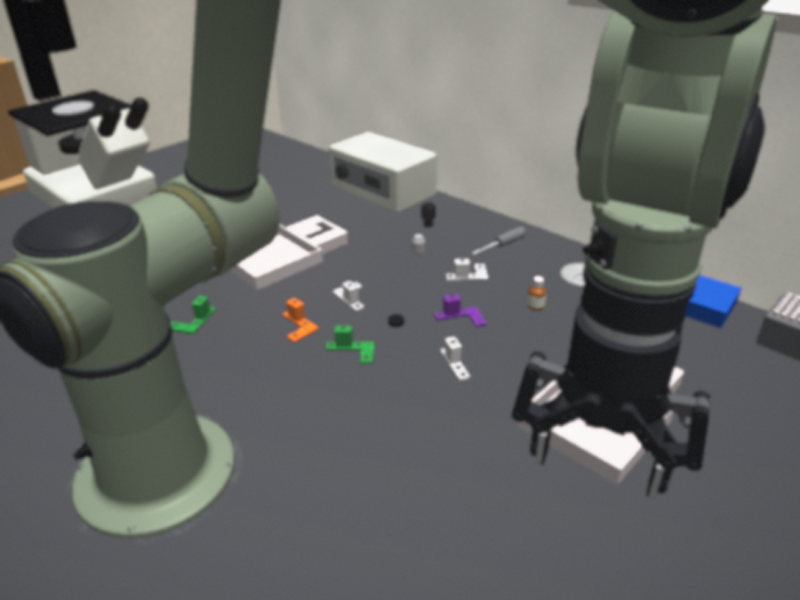

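The grey-white candidates in the 800x600 top view are an L at (393,160), an L at (328,277) and a footless bar at (485,288). The coloured look-alikes are purple (440,225), green (400,337), orange (325,350) and green (240,422). The left-hand tray is at (195,290), with its outline's foot turned left. The right-hand tray is at (620,267), with its foot turned right. Next I'll check the two Ls in close crops.

```bash
cat > h.py <<'E'
import numpy as np,cv2
from cell import bot
def project(c,X):
    K=bot.calibration(c); p=K["R"]@np.array(X,float)+K["t"]; s=p[:2]/p[2]; s=s*(1+K["k1"]*(s@s)); return np.array([K["fx"]*s[0]+K["cx"],K["fy"]*s[1]+K["cy"]])
def camdirs(K,uv):
    d=np.array([(uv[0]-K["cx"])/K["fx"],(uv[1]-K["cy"])/K["fy"]]); s=d.copy()
    for _ in range(20): s=d/(1+K["k1"]*(s@s))
    return np.array([s[0],s[1],1.])
def unproj(c,uv,z):
    K=bot.calibration(c); d=K["R"].T@camdirs(K,uv); o=-K["R"].T@K["t"]; return o+d*(z-o[2])/d[2]
E
python3 - <<'E'
from h import *
im=cv2.imread("pics/top0.png")
raw=bot.camera("top")[:,:,::-1]
a=raw[80:122,230:275]; b=raw[160:190,190:230]; c=raw[170:196,290:330]
out=np.hstack([cv2.resize(x,(260,300),interpolation=cv2.INTER_CUBIC) if 0 else cv2.copyMakeBorder(cv2.resize(x,None,fx=6,fy=6,interpolation=cv2.INTER_CUBIC),0,260-x.shape[0]*6,0,0,0) for x in (a,b,c)])
cv2.imwrite("pics/crop.png",out)
E
```

```text
(no output)
```

View pics/crop.png

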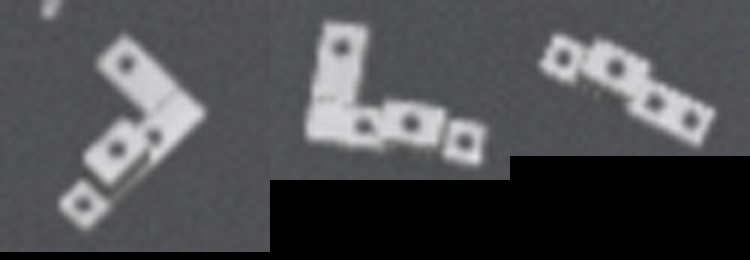

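In the crops, the first L (393,160) turns left going from block to foot, so it is the left-hand bracket. The second (328,277) turns right, so it is the right-hand bracket. The third is the footless bar. Now I'll fit their poses by silhouette.

```bash
cat > fit.py <<'E'
from h import *
from scipy.optimize import minimize
def boxes(s):
    y=(9,45*1) if s>0 else (-45,-9)
    return [((-30,50),(-9,9),(0,6)),((30,50),y,(0,6)),((-14,14),(-9,9),(0,40))]
def mask(c,p,s,z0,S,off,shape):
    m=np.zeros(shape,np.uint8); ca,sa=np.cos(p[2]),np.sin(p[2])
    for b in boxes(s):
        P=[]
        for x in b[0]:
            for y in b[1]:
                for z in b[2]:
                    x_,y_=x/1e3,y/1e3
                    P.append((project(c,[p[0]+ca*x_-sa*y_,p[1]+sa*x_+ca*y_,z0+z/1e3])-off+.5)*S-.5)
        h=cv2.convexHull(np.array(P,np.float32)); cv2.fillConvexPoly(m,np.round(h*16).astype(np.int32),255,shift=4)
    return m
def fit(c,im,p0,s,z0=0,thr=None,R=32,S=6):
    u=project(c,[p0[0],p0[1],z0+.01]); off=np.round(u)-R; x,y=off.astype(int)
    cr=im[y:y+2*R,x:x+2*R]; g=cv2.resize(cr,None,fx=S,fy=S,interpolation=cv2.INTER_CUBIC)
    hsv=cv2.cvtColor(g,cv2.COLOR_RGB2HSV); t=((hsv[...,2]>(thr or 130))&(hsv[...,1]<60)).astype(np.uint8)*255
    n,l,st,_=cv2.connectedComponentsWithStats(t); 
    k=np.bincount(l[R*S-100:R*S+100,R*S-100:R*S+100][t[R*S-100:R*S+100,R*S-100:R*S+100]>0]).argmax(); 
    gt=cv2.GaussianBlur(t.astype(np.float32),(0,0),4)
    best=None
    for yaw in np.radians(np.arange(0,360,30)) if len(p0)<3 else [p0[2]]:
        f=lambda q:np.mean((cv2.GaussianBlur(mask(c,[q[0]/100,q[1]/100,q[2]],s,z0,S,off,t.shape).astype(np.float32),(0,0),4)-gt)**2)
        r=minimize(f,[p0[0]*100,p0[1]*100,yaw],method="Nelder-Mead",options=dict(initial_simplex=np.array([p0[0]*100,p0[1]*100,yaw])+np.array([[0,0,0],[1,0,0],[0,1,0],[0,0,.3]])))
        if best is None or r.fun<best.fun: best=r
    q=best.x; p=[q[0]/100,q[1]/100,q[2]]
    ov=g.copy(); cs,_=cv2.findContours(mask(c,p,s,z0,S,off,t.shape),cv2.RETR_EXTERNAL,cv2.CHAIN_APPROX_NONE); cv2.drawContours(ov,cs,-1,(255,0,0),1)
    return p,best.fun,ov[:,:,::-1]
E
python3 - <<'E'
from fit import *
im=bot.camera("top")
ov=[]
for n,p0,s in (("L",(.663,.01),1),("R",(.461,.102),-1)):
  for ss in (s,-s):
    p,f,o=fit("top",im,p0,ss); print(n,ss,np.round(p[:2],4),np.degrees(p[2])%360,f)
    if ss==s: ov.append(o)
cv2.imwrite("pics/fit.png",np.hstack(ov))
# trays: white blobs quads
g=cv2.GaussianBlur(im,(0,0),.7).min(2)
for n,(x0,x1,y0,y1) in (("Lt",(80,165,115,225)),("Rt",(355,440,105,210))):
    c=(g[y0:y1,x0:x1]>175).astype(np.uint8)
    cs,_=cv2.findContours(c,cv2.RETR_EXTERNAL,cv2.CHAIN_APPROX_NONE); k=max(cs,key=cv2.contourArea)+np.array([x0,y0])
    a=cv2.approxPolyDP(k,5,True)[:,0]; print(n,[(tuple(v),np.round(unproj("top",v,.029)[:2],3).tolist()) for v in a])
E
```

```text
Traceback (most recent call last):
  File "fit.py", line 27, in fit
    r=minimize(f,[p0[0]*100,p0[1]*100,yaw],method="Nelder-Mead",options=dict(initial_simplex=np.array([p0[0]*100,p0[1]*100,yaw])+np.array([[0,0,0],[1,0,0],[0,1,0],[0,0,.3]])))
  File "fit.py", line 26, in <lambda>
    f=lambda q:np.mean((cv2.GaussianBlur(mask(c,[q[0]/100,q[1]/100,q[2]],s,z0,S,off,t.shape).astype(np.float32),(0,0),4)-gt)**2)
                                         ~~~~^^^^^^^^^^^^^^^^^^^^^^^^^^^^^^^^^^^^^^^^^^^^^^^
  File "fit.py", line 14, in mask
    P.append((project(c,[p[0]+ca*x_-sa*y_,p[1]+sa*x_+ca*y_,z0+z/1e3])-off+.5)*S-.5)
              ~~~~~~~^^^^^^^^^^^^^^^^^^^^^^^^^^^^^^^^^^^^^^^^^^^^^^^^
  File "h.py", line 4, in project
    K=bot.calibration(c); p=K["R"]@np.array(X,float)+K["t"]; s=p[:2]/p[2]; s=s*(1+K["k1"]*(s@s)); return np.array([K["fx"]*s[0]+K["cx"],K["fy"]*s[1]+K["cy"]])
ValueError: time passes only in moves, steps and waits
```

```bash
sed -i 's/^from cell import bot/from cell import bot as _b\nfrom functools import lru_cache\nclass B:\n    calibration=staticmethod(lru_cache(None)(lambda c:_b.calibration(c)))\n    def __getattr__(self,n): return getattr(_b,n)\nbot=B()/' h.py
python3 - <<'E'
from fit import *
im=bot.camera("top")
ov=[]
for n,p0,s in (("L",(.663,.01),1),("R",(.461,.102),-1)):
  for ss in (s,-s):
    p,f,o=fit("top",im,p0,ss); print(n,ss,np.round(p[:2],4),np.degrees(p[2])%360,f)
    if ss==s: ov.append(o)
cv2.imwrite("pics/fit.png",np.hstack(ov))
g=cv2.GaussianBlur(im,(0,0),.7).min(2)
for n,(x0,x1,y0,y1) in (("Lt",(80,165,115,225)),("Rt",(355,440,105,210))):
    c=(g[y0:y1,x0:x1]>175).astype(np.uint8)
    cs,_=cv2.findContours(c,cv2.RETR_EXTERNAL,cv2.CHAIN_APPROX_NONE); k=max(cs,key=cv2.contourArea)+np.array([x0,y0])
    a=cv2.approxPolyDP(k,5,True)[:,0]; print(n,[np.round(unproj("top",v,.029)[:2],3).tolist() for v in a])
print(bot.observe()["time_s"])
E
```

```text
L 1 [0.6678 0.0099] 313.7964009659729 552.5309448242188
L -1 [0.7258 0.0046] 211.5444306963519 2106.91162109375
R -1 [0.4621 0.1064] 81.16757251846836 228.3512420654297
R 1 [0.4656 0.1053] 62.98875373838435 2214.0869140625
Lt [[0.62, 0.386], [0.534, 0.407], [0.528, 0.355], [0.526, 0.41], [0.383, 0.432], [0.371, 0.276], [0.524, 0.266], [0.53, 0.288], [0.61, 0.284]]
Rt [[0.647, -0.333], [0.566, -0.331], [0.56, -0.309], [0.408, -0.307], [0.409, -0.462], [0.559, -0.463], [0.565, -0.439], [0.644, -0.438]]
0.65
```

View pics/fit.png

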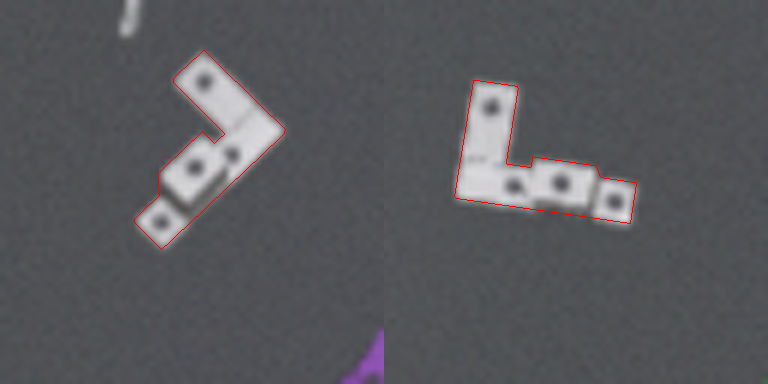

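Both silhouettes overlay well. The left-hand bracket is at (0.668, 0.010) with yaw −46°, the right-hand one at (0.462, 0.106) with yaw 81°, and the mirror fits are far worse. Next, a helper to work out shifts in tool axes.

```bash
cat > go.py <<'E'
import sys,numpy as np
from cell import bot
s=bot.observe(); R=np.array(s["ee_rot"]);p=np.array(s["position"])
psi=np.degrees(np.arctan2(R[1,1],R[0,1]))
print("t",s["time_s"],"pos",p.round(4),"psi",psi.round(2),"q",np.round(s["q"],0),"w",round(s["width"],3),"F",np.round(s["wrist_force"],1))
a=list(map(float,sys.argv[1:]))
if a: print("dp",(R.T@(np.array(a[:3])-p)).round(4),"twistx",round(-(a[3]-psi),1))
E
python3 go.py .462 .106 .12 -8.8
```

```text
t 0.65 pos [ 0.1869 -0.5173  0.2313] psi -70.13 q [-78.  19. -11.  60.   0.  82.] w 1.003 F [-0.5  0.3 -0.5]
dp [ 0.1113 -0.4927 -0.4705] twistx -61.3
```

```bash
python3 -m handwheel '[{"dp":[0.0,-0.04,-0.04],"twist":[-6,0,0]},{"dp":[0.0,-0.08,-0.08],"twist":[-12,0,0]},{"dp":[0.0,-0.12,-0.12],"twist":[-18,0,0]},{"dp":[0.0,-0.16,-0.16],"twist":[-24,0,0]},{"dp":[0.0,-0.20,-0.20],"twist":[-30,0,0]},{"dp":[0.0,-0.245,-0.24],"twist":[-36,0,0]},{"dp":[0.0,-0.29,-0.28],"twist":[-42,0,0]},{"dp":[0.0,-0.335,-0.32],"twist":[-48,0,0]},{"dp":[0.0,-0.38,-0.36],"twist":[-54,0,0]},{"dp":[0.0,-0.42,-0.40],"twist":[-60,0,0]}]' 60 40; python3 go.py .462 .106 .1 -8.8
```

```text
time_s: 1.9
position: [0.421, 0.0157, 0.2317]
ee_rot: [[0.001, 0.985, -0.172], [-0.0, -0.172, -0.985], [-1.0, 0.001, 0.0]]
wrist_force: [0.9, -1.4, -0.6]
width: 0.601
t 1.9 pos [0.421  0.0157 0.2317] psi -9.9 q [ -8.   5. -29.  56.  -0.  92.] w 0.601 F [ 0.9 -1.4 -0.6]
dp [ 0.1317  0.0247 -0.096 ] twistx -1.1
```

```bash
python3 -m handwheel '[{"dp":[0.04,0.010,-0.04],"twist":[-1,0,0]},{"dp":[0.08,0.018,-0.07],"twist":[-1,0,0]},{"dp":[0.11,0.025,-0.096],"twist":[-1,0,0]},{"dp":[0.13,0.025,-0.096],"twist":[-1,0,0]},{"dp":[0.13,0.025,-0.096],"twist":[-1,0,0]}]'; python3 go.py .462 .106 .009 -8.8
python3 - <<'E'
from h import *
im=bot.camera("wrist"); cv2.imwrite("pics/w1.png",im[:,:,::-1])
E
```

```text
time_s: 2.52
position: [0.4605, 0.104, 0.1]
ee_rot: [[-0.003, 0.987, -0.158], [-0.0, -0.158, -0.987], [-1.0, -0.003, 0.001]]
wrist_force: [-1.0, -0.2, -0.0]
width: 0.6
t 2.525 pos [0.4605 0.104  0.1   ] psi -9.09 q [  4.  19. -33.  39.  -0. 103.] w 0.6 F [-1.  -0.2 -0. ]
dp [ 0.091   0.0015 -0.0023] twistx -0.3
```

View pics/w1.png

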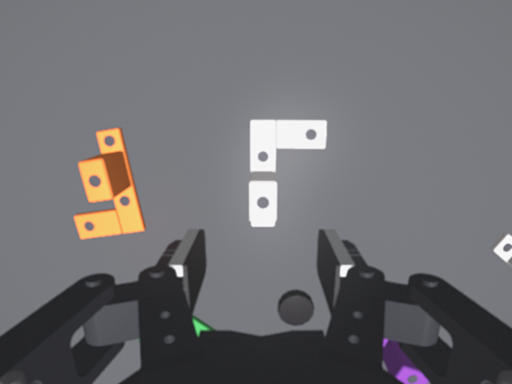

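The wrist view shows the white L with its foot turned right and its block at (263,203), centred between the pads (about 262). The orange part is well clear at (105,180). Now I'll check the predicted block position in this view.

```bash
cat >> h.py <<'E'
def wproj(X,s):
    K=bot.calibration("wrist"); M=np.array(K["mount"]); R=np.array(s["ee_rot"]); p=np.array(s["position"])
    q=M[:3,:3].T@(R.T@(np.array(X,float)-p)-M[:3,3]); u=q[:2]/q[2]; u=u*(1+K["k1"]*(u@u)); return np.array([K["fx"]*u[0]+K["cx"],K["fy"]*u[1]+K["cy"]])
E
python3 - <<'E'
from h import *
s=bot.observe()
print(wproj([.462,.106,.04],s), wproj([.462,.116,.04],s), wproj([.472,.106,.04],s))
E
```

```text
[261.67380741 200.10186773] [259.19127198 185.12526066] [277.16293412 197.74621078]
```

Prediction and picture agree within 2 mm. Descend, then close.

```bash
python3 -m handwheel '[{"dp":[0.03,0.002,0],"twist":[0,0,0]},{"dp":[0.06,0.002,0],"twist":[0,0,0]},{"dp":[0.08,0.002,0],"twist":[0,0,0]},{"dp":[0.09,0.002,0],"twist":[0,0,0]},{"dp":[0.09,0.002,0],"twist":[0,0,0]}]'; python3 -m handwheel '[{"dp":[0,0,0],"twist":[0,0,0]},{"dp":[0,0,0],"twist":[0,0,0]},{"dp":[0,0,0],"twist":[0,0,0]},{"dp":[0,0,0],"twist":[0,0,0]},{"dp":[0,0,0],"twist":[0,0,0]},{"dp":[0,0,0],"twist":[0,0,0]}]' 0 40;  python3 go.py .463 -.396 .18 -8.8
```

```text
time_s: 3.2
position: [0.4642, 0.1032, 0.0117]
ee_rot: [[0.0, 0.987, -0.159], [0.0, -0.159, -0.987], [-1.0, 0.0, -0.0]]
wrist_force: [0.3, 0.0, -0.1]
width: 0.601
time_s: 3.95
position: [0.4644, 0.1035, 0.0122]
ee_rot: [[0.001, 0.987, -0.159], [0.0, -0.159, -0.987], [-1.0, 0.001, -0.0]]
wrist_force: [-1.4, -1.2, 6.8]
width: 0.205
t 3.95 pos [0.4644 0.1035 0.0122] psi -9.12 q [  4.  27. -37.  26.  -0. 103.] w 0.205 F [-1.4 -1.2  6.8]
dp [-0.1678  0.0781  0.4934] twistx -0.3
```

Gripped: the opening of 0.205 is about 17.5 mm. Lift and check.

```bash
python3 -m handwheel '[{"dp":[-0.01,0,0],"twist":[0,0,0]},{"dp":[-0.03,0,0],"twist":[0,0,0]},{"dp":[-0.06,0,0],"twist":[0,0,0]},{"dp":[-0.09,0,0],"twist":[0,0,0]},{"dp":[-0.12,0,0],"twist":[0,0,0]},{"dp":[-0.14,0,0],"twist":[0,0,0]},{"dp":[-0.14,0,0],"twist":[0,0,0]}]';  python3 go.py .463 -.396 .15 -8.8
python3 - <<'E'
from h import *
im=bot.camera("wrist"); cv2.imwrite("pics/w2.png",im[:,:,::-1])
E
```

```text
time_s: 4.82
position: [0.4652, 0.1036, 0.1531]
ee_rot: [[0.004, 0.987, -0.159], [0.0, -0.159, -0.987], [-1.0, 0.004, -0.001]]
wrist_force: [-0.3, 0.3, -1.7]
width: 0.204
t 4.825 pos [0.4652 0.1036 0.1531] psi -9.12 q [  4.  15. -29.  46.  -0. 103.] w 0.204 F [-0.3  0.3 -1.7]
dp [0.003  0.0771 0.4936] twistx -0.3
```

View pics/w2.png

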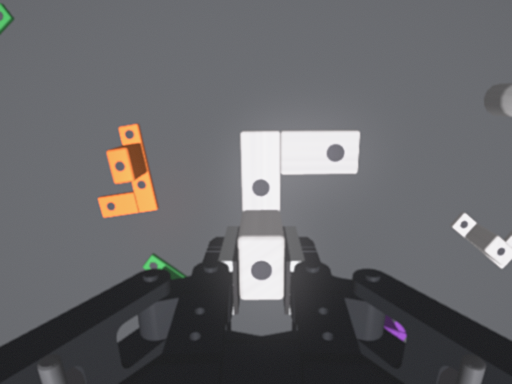

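The bracket is held square between the pads (block at (261,268)) and lifted clear. Carry it to the right-hand tray.

```bash
python3 -m handwheel '[{"dp":[0,0.004,0.025],"twist":[0,0,0]},{"dp":[0,0.012,0.075],"twist":[0,0,0]},{"dp":[0,0.020,0.125],"twist":[0,0,0]},{"dp":[0,0.028,0.18],"twist":[0,0,0]},{"dp":[0,0.037,0.235],"twist":[0,0,0]},{"dp":[0,0.045,0.29],"twist":[0,0,0]},{"dp":[0,0.054,0.345],"twist":[0,0,0]},{"dp":[0,0.062,0.40],"twist":[0,0,0]},{"dp":[0,0.07,0.45],"twist":[0,0,0]},{"dp":[0,0.075,0.48],"twist":[0,0,0]}]'
python3 -m handwheel '[{"dp":[0,0.002,0.013],"twist":[0,0,0]},{"dp":[0,0.002,0.013],"twist":[0,0,0]},{"dp":[0,0.002,0.013],"twist":[0,0,0]}]'
python3 go.py .463 -.396 .05 -8.8
python3 - <<'E'
from h import *
im=bot.camera("wrist"); cv2.imwrite("pics/w3.png",im[:,:,::-1])
E
```

```text
time_s: 6.12
position: [0.4607, -0.3844, 0.1495]
ee_rot: [[-0.001, 0.987, -0.161], [0.001, -0.161, -0.987], [-1.0, -0.002, -0.001]]
wrist_force: [0.7, -0.3, -1.3]
width: 0.206
time_s: 6.5
position: [0.4615, -0.3938, 0.1508]
ee_rot: [[-0.001, 0.988, -0.157], [0.002, -0.157, -0.988], [-1.0, -0.001, -0.001]]
wrist_force: [-0.3, 0.8, -0.7]
width: 0.209
t 6.5 pos [ 0.4615 -0.3938  0.1508] psi -9.06 q [-47.  28.  -9.  53.   0.  52.] w 0.209 F [-0.3  0.8 -0.7]
dp [0.1008 0.0019 0.0021] twistx -0.3
```

View pics/w3.png

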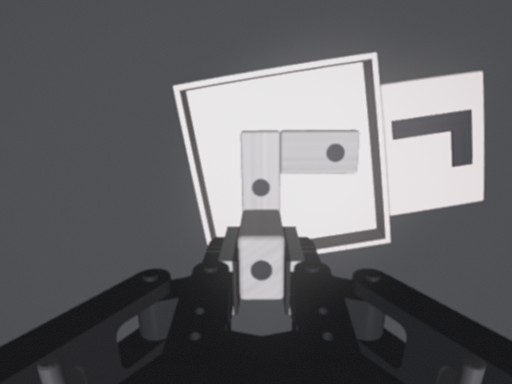

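The view shows the right-hand tray below, with its outline's foot at the far end turned to −y (right). The held bracket is over the interior. Lower it.

```bash
python3 -m handwheel '[{"dp":[0.02,0.001,0.0],"twist":[0,0,0]},{"dp":[0.05,0.001,0.0],"twist":[0,0,0]},{"dp":[0.08,0.001,0.0],"twist":[0,0,0]},{"dp":[0.105,0.001,0.0],"twist":[0,0,0]},{"dp":[0.12,0.001,0.0],"twist":[0,0,0]},{"dp":[0.125,0.001,0],"twist":[0,0,0]},{"dp":[0.128,0.001,0],"twist":[0,0,0]},{"dp":[0.13,0.001,0],"twist":[0,0,0]},{"dp":[0.13,0.001,0],"twist":[0,0,0]}]'
```

```text
time_s: 7.68
position: [0.4629, -0.396, 0.0218]
ee_rot: [[0.001, 0.987, -0.159], [-0.001, -0.159, -0.987], [-1.0, 0.001, 0.001]]
wrist_force: [0.3, 0.1, -0.8]
width: 0.203
```

```bash
python3 -m handwheel '[{"dp":[0.002,0,0.0],"twist":[0,0,0]},{"dp":[0.003,0,0.0],"twist":[0,0,0]},{"dp":[0.004,0,0.0],"twist":[0,0,0]},{"dp":[0.004,0,0.0],"twist":[0,0,0]}]';python3 -m handwheel '[{"dp":[0.001,0,0.0],"twist":[0,0,0]},{"dp":[0.002,0,0.0],"twist":[0,0,0]},{"dp":[0.002,0,0.0],"twist":[0,0,0]}]'
```

```text
time_s: 8.18
position: [0.4626, -0.3956, 0.0171]
ee_rot: [[-0.0, 0.987, -0.159], [0.0, -0.159, -0.987], [-1.0, -0.0, -0.0]]
wrist_force: [0.9, 0.9, -1.0]
width: 0.203
time_s: 8.55
position: [0.4627, -0.3958, 0.0163]
ee_rot: [[0.0, 0.987, -0.159], [-0.0, -0.159, -0.987], [-1.0, 0.0, 0.0]]
wrist_force: [-2.3, 1.9, 7.5]
width: 0.202
```

Contact at 0.0163 m with 7.5 N upward. Release with a modest opening, then rise.

```bash
python3 -m handwheel '[{"dp":[0,0,0],"twist":[0,0,0]},{"dp":[0,0,0],"twist":[0,0,0]},{"dp":[0,0,0],"twist":[0,0,0]},{"dp":[0,0,0],"twist":[0,0,0]}]' 45
python3 -m handwheel '[{"dp":[-0.02,0,0],"twist":[0,0,0]},{"dp":[-0.05,0,0],"twist":[0,0,0]},{"dp":[-0.09,0,0],"twist":[0,0,0]},{"dp":[-0.13,0,0],"twist":[0,0,0]},{"dp":[-0.16,0,0],"twist":[0,0,0]}]'
python3 go.py .668 .010 .15 43.8
python3 - <<'E'
from h import *
im=bot.camera("wrist"); cv2.imwrite("pics/w4.png",im[:,:,::-1])
E
```

```text
time_s: 9.05
position: [0.4626, -0.3956, 0.0151]
ee_rot: [[-0.0, 0.987, -0.159], [0.0, -0.159, -0.987], [-1.0, -0.0, -0.0]]
wrist_force: [-0.8, 0.6, -0.5]
width: 0.453
time_s: 9.68
position: [0.463, -0.396, 0.1772]
ee_rot: [[0.001, 0.987, -0.159], [-0.001, -0.159, -0.987], [-1.0, 0.001, 0.001]]
wrist_force: [0.5, 0.0, -0.7]
width: 0.451
t 9.675 pos [ 0.463  -0.396   0.1772] psi -9.13 q [-47.  27.  -7.  56.  -0.  52.] w 0.451 F [ 0.5  0.  -0.7]
dp [ 0.0269  0.138  -0.4334] twistx -52.9
```

View pics/w4.png

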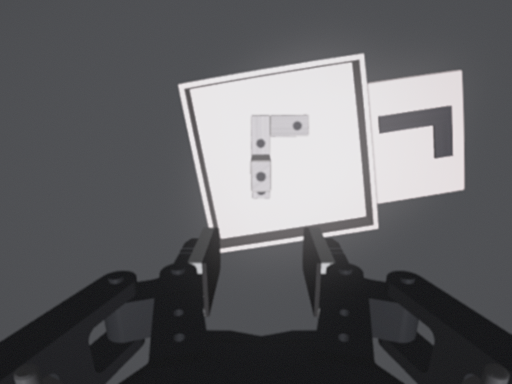

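The right-hand bracket lies flat in its tray, with the block at (261,177) and clear of the walls. Go on to the left-hand bracket.

```bash
python3 -m handwheel '[{"dp":[0,0.007,-0.022],"twist":[-3,0,0]},{"dp":[0,0.022,-0.07],"twist":[-9,0,0]},{"dp":[0,0.038,-0.12],"twist":[-15,0,0]},{"dp":[0,0.054,-0.17],"twist":[-21,0,0]},{"dp":[0,0.07,-0.22],"twist":[-27,0,0]},{"dp":[0.0,0.086,-0.27],"twist":[-33,0,0]},{"dp":[0,0.102,-0.32],"twist":[-39,0,0]},{"dp":[0,0.118,-0.37],"twist":[-45,0,0]},{"dp":[0,0.132,-0.415],"twist":[-51,0,0]},{"dp":[0.02,0.138,-0.433],"twist":[-53,0,0]}]' 50
python3 -m handwheel '[{"dp":[0.02,0,0],"twist":[0,0,0]},{"dp":[0.04,0,0],"twist":[0,0,0]},{"dp":[0.05,0,0],"twist":[0,0,0]},{"dp":[0.05,0,0],"twist":[0,0,0]}]' 
python3 go.py .668 .010 .0115 43.8
python3 - <<'E'
from h import *
s=bot.observe()
im=bot.camera("wrist"); cv2.imwrite("pics/w5.png",im[:,:,::-1])
print(wproj([.668,.010,.04],s), wproj([.678,.010,.04],s), wproj([.668,.020,.04],s))
E
```

```text
time_s: 10.98
position: [0.6686, 0.0137, 0.1548]
ee_rot: [[0.001, 0.717, 0.697], [0.0, 0.697, -0.717], [-1.0, 0.001, 0.001]]
wrist_force: [-0.1, -0.1, -1.0]
width: 0.501
time_s: 11.48
position: [0.6662, 0.0099, 0.1036]
ee_rot: [[-0.003, 0.721, 0.693], [0.0, 0.693, -0.721], [-1.0, -0.002, -0.002]]
wrist_force: [0.2, -0.4, 0.3]
width: 0.501
t 11.475 pos [0.6662 0.0099 0.1036] psi 43.86 q [-5. 37. -1. 52. -0. 41.] w 0.501 F [ 0.2 -0.4  0.3]
dp [0.0921 0.0016 0.0014] twistx 0.1
[264.83811105 205.13717868] [275.79565053 215.23534508] [275.64830505 194.47737652]
```

View pics/w5.png

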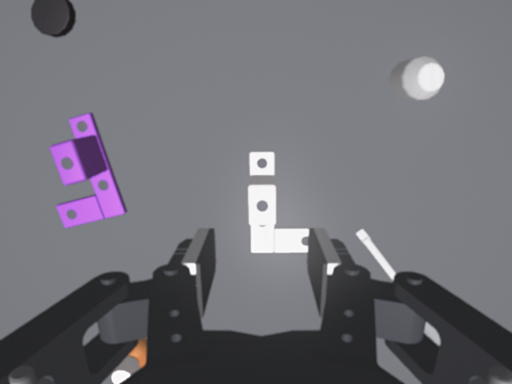

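The white L is the left-hand bracket: going from block (262,205) towards the foot, it turns to tool +y, which is left. It is centred between the pads, and the screwdriver tip at (360,235) is about 80 mm away. Descend and grip.

```bash
python3 -m handwheel '[{"dp":[0.03,0,0.001],"twist":[0,0,0]},{"dp":[0.06,0,0.001],"twist":[0,0,0]},{"dp":[0.08,0,0.001],"twist":[0,0,0]},{"dp":[0.09,0,0.001],"twist":[0,0,0]},{"dp":[0.09,0,0.001],"twist":[0,0,0]}]'; python3 -m handwheel '[{"dp":[0,0,0],"twist":[0,0,0]},{"dp":[0,0,0],"twist":[0,0,0]},{"dp":[0,0,0],"twist":[0,0,0]},{"dp":[0,0,0],"twist":[0,0,0]},{"dp":[0,0,0],"twist":[0,0,0]},{"dp":[0,0,0],"twist":[0,0,0]}]' 0 40;  python3 go.py
```

```text
time_s: 12.15
position: [0.6683, 0.0091, 0.0154]
ee_rot: [[-0.0, 0.721, 0.693], [-0.0, 0.693, -0.721], [-1.0, -0.0, -0.0]]
wrist_force: [-0.1, 0.6, 0.4]
width: 0.497
time_s: 12.9
position: [0.6694, 0.0091, 0.0167]
ee_rot: [[0.002, 0.721, 0.693], [-0.0, 0.693, -0.721], [-1.0, 0.002, 0.002]]
wrist_force: [-0.7, -0.4, 5.7]
width: 0.199
t 12.9 pos [0.6694 0.0091 0.0167] psi 43.87 q [-6. 42. -5. 42. -0. 41.] w 0.199 F [-0.7 -0.4  5.7]
```

```bash
python3 -m handwheel '[{"dp":[-0.01,0,0],"twist":[0,0,0]},{"dp":[-0.03,0,0],"twist":[0,0,0]},{"dp":[-0.06,0,0],"twist":[0,0,0]},{"dp":[-0.09,0,0],"twist":[0,0,0]},{"dp":[-0.12,0,0],"twist":[0,0,0]},{"dp":[-0.14,0,0],"twist":[0,0,0]},{"dp":[-0.14,0,0],"twist":[0,0,0]}]';  python3 go.py .434 .353 .15 43.8
python3 - <<'E'
from h import *
im=bot.camera("wrist"); cv2.imwrite("pics/w6.png",im[:,:,::-1])
E
```

```text
time_s: 13.78
position: [0.6694, 0.0092, 0.1573]
ee_rot: [[0.003, 0.721, 0.693], [-0.0, 0.693, -0.721], [-1.0, 0.002, 0.003]]
wrist_force: [1.3, 0.1, -1.6]
width: 0.205
t 13.775 pos [0.6694 0.0092 0.1573] psi 43.87 q [-6. 34.  2. 58.  0. 41.] w 0.205 F [ 1.3  0.1 -1.6]
dp [ 0.0064  0.0686 -0.411 ] twistx 0.1
```

View pics/w6.png

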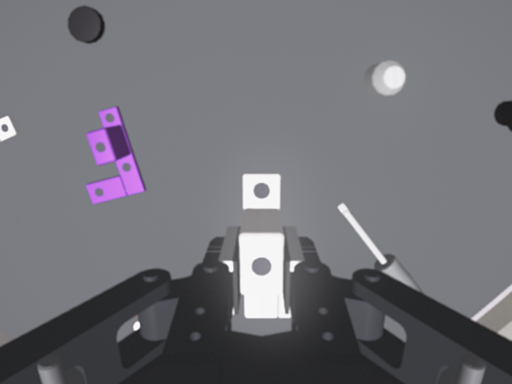

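The bracket is held (opening 0.205) and lifted level. Carry it to the left-hand tray.

```bash
python3 -m handwheel '[{"dp":[0,0.004,-0.025],"twist":[0,0,0]},{"dp":[0,0.012,-0.07],"twist":[0,0,0]},{"dp":[0,0.020,-0.12],"twist":[0,0,0]},{"dp":[0,0.028,-0.17],"twist":[0,0,0]},{"dp":[0,0.037,-0.22],"twist":[0,0,0]},{"dp":[0,0.045,-0.27],"twist":[0,0,0]},{"dp":[0,0.054,-0.32],"twist":[0,0,0]},{"dp":[0,0.062,-0.37],"twist":[0,0,0]},{"dp":[0,0.067,-0.40],"twist":[0,0,0]},{"dp":[0,0.069,-0.411],"twist":[0,0,0]}]'
python3 -m handwheel '[{"dp":[0,0,0],"twist":[0,0,0]},{"dp":[0,0,0],"twist":[0,0,0]}]'
python3 go.py .434 .353 .03 43.8
python3 - <<'E'
from h import *
im=bot.camera("wrist"); cv2.imwrite("pics/w7.png",im[:,:,::-1])
print(bot.place_of("left_tray_floor","wrist"))
E
```

```text
time_s: 15.08
position: [0.4312, 0.3541, 0.1539]
ee_rot: [[-0.002, 0.719, 0.695], [-0.001, 0.695, -0.719], [-1.0, -0.003, -0.001]]
wrist_force: [-0.2, 0.2, -1.3]
width: 0.198
time_s: 15.32
position: [0.4338, 0.3524, 0.1549]
ee_rot: [[-0.0, 0.722, 0.692], [-0.001, 0.692, -0.722], [-1.0, -0.001, 0.0]]
wrist_force: [0.8, 0.3, -0.9]
width: 0.203
t 15.325 pos [0.4338 0.3524 0.1549] psi 43.79 q [ 32.  23. -16.  51.  -0.  78.] w 0.203 F [ 0.8  0.3 -0.9]
dp [ 0.1249  0.0007 -0.0003] twistx -0.0
[{'xyz': [0.4535, 0.3497, 0.0039], 'p': 0.6}]
```

View pics/w7.png

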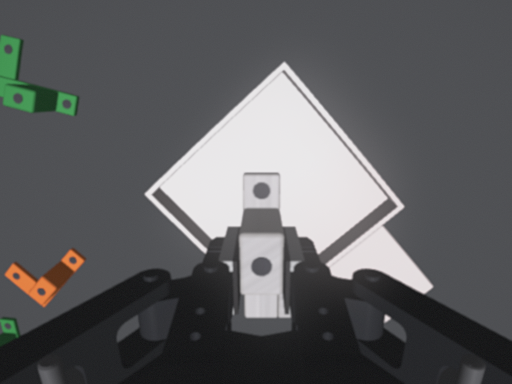

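The left-hand tray is below, and the wrist estimate of its middle (0.4535, 0.350) agrees with the earlier one. Lower.

```bash
python3 -m handwheel '[{"dp":[0.02,0,0.0],"twist":[0,0,0]},{"dp":[0.05,0,0.0],"twist":[0,0,0]},{"dp":[0.08,0,0.0],"twist":[0,0,0]},{"dp":[0.105,0,0.0],"twist":[0,0,0]},{"dp":[0.12,0,0.0],"twist":[0,0,0]},{"dp":[0.125,0,0],"twist":[0,0,0]},{"dp":[0.128,0,0],"twist":[0,0,0]},{"dp":[0.13,0,0],"twist":[0,0,0]},{"dp":[0.13,0,0],"twist":[0,0,0]}]'
python3 -m handwheel '[{"dp":[0.001,0,0.0],"twist":[0,0,0]},{"dp":[0.002,0,0.0],"twist":[0,0,0]},{"dp":[0.003,0,0.0],"twist":[0,0,0]},{"dp":[0.003,0,0.0],"twist":[0,0,0]}]'
```

```text
time_s: 16.55
position: [0.4335, 0.3536, 0.0257]
ee_rot: [[0.001, 0.721, 0.693], [0.0, 0.693, -0.721], [-1.0, 0.001, 0.0]]
wrist_force: [-0.7, 0.1, -1.4]
width: 0.201
time_s: 17.05
position: [0.4331, 0.3533, 0.0222]
ee_rot: [[-0.0, 0.721, 0.693], [-0.0, 0.693, -0.721], [-1.0, -0.0, -0.0]]
wrist_force: [0.1, -0.7, -1.7]
width: 0.2
```

```bash
python3 -m handwheel '[{"dp":[0.001,0,0.0],"twist":[0,0,0]},{"dp":[0.002,0,0.0],"twist":[0,0,0]},{"dp":[0.002,0,0.0],"twist":[0,0,0]},{"dp":[0.002,0,0.0],"twist":[0,0,0]}]'
```

```text
time_s: 17.55
position: [0.4332, 0.3534, 0.0207]
ee_rot: [[0.0, 0.721, 0.693], [0.0, 0.693, -0.721], [-1.0, 0.0, 0.0]]
wrist_force: [-2.1, -0.3, 5.4]
width: 0.201
```

Contact at 0.0207 m, as predicted. Release and retreat.

```bash
python3 -m handwheel '[{"dp":[0,0,0],"twist":[0,0,0]},{"dp":[0,0,0],"twist":[0,0,0]},{"dp":[0,0,0],"twist":[0,0,0]},{"dp":[0,0,0],"twist":[0,0,0]}]' 45
python3 -m handwheel '[{"dp":[-0.02,0,0],"twist":[0,0,0]},{"dp":[-0.05,0,0],"twist":[0,0,0]},{"dp":[-0.09,0,0],"twist":[0,0,0]},{"dp":[-0.13,0,0],"twist":[0,0,0]},{"dp":[-0.16,0,0],"twist":[0,0,0]},{"dp":[-0.16,0,0.06],"twist":[0,0,0]},{"dp":[-0.16,0,0.12],"twist":[0,0,0]},{"dp":[-0.16,0,0.18],"twist":[0,0,0]},{"dp":[-0.16,0,0.18],"twist":[0,0,0]}]'
python3 - <<'E'
from h import *
t=bot.camera("top"); 
for l in ["left_bracket_center","right_bracket_center"]: print(l,[(np.round(d["xyz"],3).tolist(),round(d["p"],2)) for d in bot.place_of(l,"top")])
w=bot.camera("wrist")
cv2.imwrite("pics/end.png",np.vstack([np.hstack([cv2.resize(t[100:230,80:190],(400,300)),cv2.resize(t[90:220,340:450],(400,300))])[:,:,::-1],np.hstack([cv2.resize(w,(400,300)),cv2.resize(t,(400,300))])[:,:,::-1]]))
s=bot.observe();print(s["time_s"],s["position"],s["wrist_force"])
E
```

```text
time_s: 18.05
position: [0.4332, 0.3533, 0.0201]
ee_rot: [[-0.0, 0.721, 0.693], [-0.0, 0.693, -0.721], [-1.0, -0.0, -0.0]]
wrist_force: [0.4, -0.1, 0.0]
width: 0.449
time_s: 19.18
position: [0.5608, 0.2203, 0.18]
ee_rot: [[0.001, 0.725, 0.689], [-0.0, 0.689, -0.725], [-1.0, 0.001, 0.001]]
wrist_force: [-1.2, 0.6, -0.3]
width: 0.451
left_bracket_center []
right_bracket_center [([0.361, 0.014, 0.02], 0.83), ([0.554, -0.058, 0.018], 0.8), ([0.462, -0.394, 0.029], 0.73), ([0.359, 0.135, 0.02], 0.63)]
19.375 [0.55696472 0.22426574 0.18004423] [ 0.11725897  0.58298049 -0.032751  ]
```

View pics/end.png

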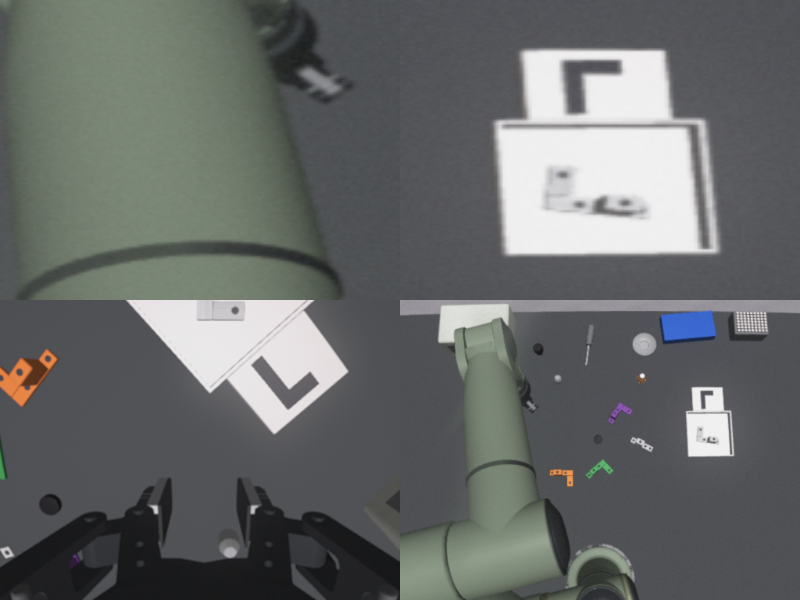

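The right-hand bracket lies flat in its tray. The arm hides the left tray in the top view, so I'll swing it aside and look again.

```bash
python3 -m handwheel '[{"dp":[0,-0.03,0.03],"twist":[0,0,0]},{"dp":[0,-0.07,0.07],"twist":[0,0,0]},{"dp":[0,-0.11,0.11],"twist":[0,0,0]},{"dp":[0,-0.15,0.15],"twist":[0,0,0]},{"dp":[0,-0.19,0.19],"twist":[0,0,0]},{"dp":[0,-0.22,0.22],"twist":[0,0,0]},{"dp":[0,-0.22,0.22],"twist":[0,0,0]},{"dp":[0,-0.22,0.22],"twist":[0,0,0]}]'
python3 - <<'E'
from h import *
t=bot.camera("top"); 
for l in ["left_bracket_center","left_tray_floor"]: print(l,[(np.round(d["xyz"],3).tolist(),round(d["p"],2)) for d in bot.place_of(l,"top")])
w=bot.camera("side")
cv2.imwrite("pics/end2.png",np.hstack([cv2.resize(t[100:230,80:190],(400,470)),cv2.resize(w[120:200,140:240],(400,470))])[:,:,::-1])
s=bot.observe();print(s["time_s"],s["position"])
E
```

```text
time_s: 20.38
position: [0.5515, -0.086, 0.1803]
ee_rot: [[-0.0, 0.72, 0.694], [0.001, 0.694, -0.72], [-1.0, 0.0, -0.001]]
wrist_force: [-0.5, 0.8, 0.0]
width: 0.449
left_bracket_center [([0.433, 0.356, 0.022], 0.83)]
left_tray_floor [([0.451, 0.348, 0.009], 0.66)]
20.575 [ 0.55180201 -0.08588834  0.18031732]
```

View pics/end2.png

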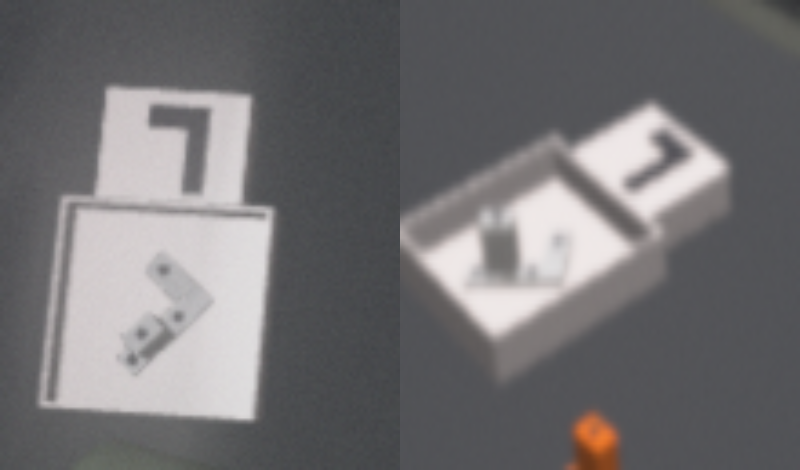

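The left-hand bracket lies flat with its block up, well inside its tray, and the arm is clear of everything. Hand in.

```bash
python3 -c "
from cell import bot
print(bot.hand_in())"
```

```text
the job is handed in; nothing more can be done
None
```

Both brackets are in their own trays and the job is handed in at about 20.6 s; `hand_in()` reports no verdict. I gripped each bracket by its block, lowered it until the wrist force showed floor contact (7.5 N right, 5.4 N left), and only then released it.

**Last checks:**
- **Left-hand bracket:** the top and side pictures show it flat, block up and clear of the walls. The network puts its middle at (0.433, 0.356), about 20 mm from the tray's middle.
- **Right-hand bracket:** the wrist and top pictures show it flat and clear of the walls. The network puts its middle at (0.462, −0.394), about 22 mm from the tray's middle.
- **Arm:** it is at rest about 0.18 m above the bench and clear of everything.

**Misses and disagreements:**
- The first top look after the left placing found no left-hand bracket, because the arm hid that tray. I moved the arm aside and looked again.
- The network put the right-hand bracket's point at z = 0.029, where about 0.024 is expected. That is close to its 4 mm accuracy, and the force and pictures show the bracket on the floor.

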